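# Steady the serving shelf with its crank-down leg

## Task

Put the wooden pad (its upright fin is the handle) under the foot of the serving shelf's crank-down leg so that it lies flat and centred beneath the foot. Then wind the crank clockwise, as seen from above, until the foot has come down on the pad and the handle is clearly heavier to push than it was while turning freely (about half as heavy again, some 4 N more), and stop there without forcing it. Let go and leave the pad clamped; do not disturb the things standing round about.

Things in the scene. Friction and masses are not known exactly. Their poses are not given: they have to be found in the camera images.
- shelf_stand: Fixed serving shelf: a wooden board 150 x 160 mm, top 154 mm above the worktop, two cups on it, on one post, with a crank-down leg beside it. Origin on the worktop below the leg's axis, z up. The post stands 120 mm along its +x, on a base plate that begins at x = +70 mm; the -x side is open, so the pad goes in with its axes along this body's axes, tongue to -x.
- foot_spot (a point): Point on the worktop exactly below the leg's axis, where the pad's centre belongs. The leg's round rubber foot (40 mm across) starts 30 to 52 mm above it; its height is not measured. A stiff rubber buffer in the leg gives 1 mm per 25 N once the foot stands on the pad. It must bear on the pad with 15 to 70 N at the end; more than 95 N damages it.
- gearbox (a point): Centre of the green gearbox (52 mm wide) that drives the leg from the crank on top. Clockwise from above lowers the leg, 5 mm per rad. Its steady drag is 7.5 N at the handle while turning (1 to 5 N when paused); it stays where it is left. It starts at an unknown turn, 3 to 8 rad before the foot meets the pad. From then on every 8 N on the foot adds 1 N to the push at the handle.
- leg_axis (a point): Point on the vertical axis of leg and crank, 240 mm above the worktop (the height of the handle's grip point).
- handle (a point): Grip point of the crank handle: an upright black freely spinning sleeve, 22 mm in diameter, from 208 to 262 mm above the worktop, whose axis is 40 mm from the leg's axis. The crank arm lies below it, its top at 205 mm. The point lies on the sleeve's axis at 240 mm. Fingers can hold the sleeve from above at one wrist angle all the way round, as it spins on its pin.
- pad: Loose wooden pad, 0.2 kg: a square plate 80 x 80 mm with a cork face, 14 mm thick; a tongue 26 mm wide and 11 mm thick runs from it along its -x, to 143 mm from the centre, and carries an upright fin. Origin at the centre of the square's underside, z up.
- fin (a point): Grip point on the pad's fin, 120 mm from the pad's origin along its -x, 40 mm above its underside. The fin is 12 mm thick (across, along the pad's y), 36 mm long (along x) and its top is 56 mm above the underside.
- sugar: Bystander: sugar jar with a yellow lid, 62 mm wide, 110 mm tall; origin at its underside.
- bell: Bystander: brass counter bell on a black foot, 68 mm wide, 53 mm tall; origin at its underside.
- acrylic_screen: Clear acrylic guard screen in thin aluminium edging, fixed upright across the whole worktop on the far side of the work, 1 m tall; the pane itself can hardly be seen. Its near face is the plane x = 0.54 m in front of the robot. Keep the gripper, wrist and elbow on the near side of it; when swinging from side to side, draw the arm in first.
- kettle_base: Black square kettle power base, fixed, 185 x 200 mm and 49 mm high, on the worktop between the pad's start and the shelf; carry the pad over it.
There are look-alikes about, which are no part of the job. Leave any yellow look-alike of the pad alone.

How it is judged:
By the outcome, as a careful person would: the job done as asked, in the order asked, and still so for the second after the job is handed in, with the robot touching nothing.
It also fails if it takes over 72 s, if anything falls off the work surface, if the arm or the gripper's body presses on something with over 40 N, if the wrist force passes 120 N, or if a joint passes its speed limit or range.

## Robot

A 6-joint arm with a two-finger parallel gripper is mounted at the origin on a cart in front of the work surface, level with it; the furniture and walls round the work are solid. World frame = base frame: x ahead of the robot, y to its left, z up, the work surface at z = 0. Lengths are in m, angles in degrees, forces in N, time in s.
With the tool pointing down it reaches from about 0.375 to 0.9 m from the base axis. Payload 3.1 kg.
Tool frame: the origin (TCP) lies at the very end of the fingers, on their centre line; the grasp point (between the pads) lies 19 mm behind it; z points along the fingers, y is the line along which they close (so a half turn about z gives the same grasp; the last joint's range is limited). The gripper opens to 87 mm and grips with 3 to 60 N. Pads are 19 mm wide; open, the fingers measure 117 mm over their backs; the gripper's body (75 mm by 190 mm) begins 51 mm behind the grasp point.
Start: joints at [-83.165, 30.224, 82.088, -0, 67.689, -10.227], TCP at [0.183, -0.597, 0.223] pointing down, gripper open.
Joint ranges: [-176.69, 176.69], [-43.24, 126.21], [12.49, 139.97], [-82, 262], [0, 151.66], [-163.58, 163.58]. Speed limits (degrees/s): [159.86, 159.86, 180, 180, 180, 180].

## Interface

Orientations are given as a 3x3 rotation matrix whose columns are the frame's x, y, z axes.
In Python, from rig import * gives the robot as it stands.
- The arm moves only by the tool jog_arm, never from a script. Its arguments are lists of equal length, an entry for each row: "delta_pos": the shift along the world's x, y, z in cm, a list of three; "turn": the turn about the world's z in degrees; "grip": the closure, from 0 (fully open) to 1 (shut). In form: {"delta_pos": [[x, y, z], ...], "turn": [turn, ...], "grip": [grip, ...]}. A call has 1 to 12 rows; each row is the pose to reach, as a shift and turn from the pose commanded when the call began; what a row does not reach only later rows make up. A row lasts 1/8 s, in which the tool goes at most 62.5 mm and 10.7 degrees, less where a joint would pass 70% of its speed; a pose out of reach is approached as far as the arm can. A call with a gripper value outside its range is refused whole. The fingers move at their own pace and stop on an object; the grip force is fixed at half the most. Time passes only in rows, so rows that repeat a pose let the fingers close. It gives the time, the measured TCP pose, the force, the opening and the grip force at its end, in the units of the state.
- read_state(): the state, without advancing time (a new reading comes with each control period).
- capture(name): name is "scene" or "side" or "wrist"; returns a dict with "color" (480x640x3 uint8, blue, green, red), "fovy" (degrees; the focal length in pixels is half the picture's height over the tangent of half this angle, whatever the lens; pixels are square), "cx", "cy" (the principal point, pixels), "camera_from_world" (4x4, takes a point from world to camera coordinates). Camera axes: x right, y up, looking along -z (the intrinsics and any distortion apply to the point x, -y, -z); pixel columns grow to the right and rows downward; lengths in m; the calibration is good to about 2 mm. A picture is of the moment at which its call begins. There is no depth.
- hand_in(): hands the job in; it is judged then, once.
The state is a dict: "time_s": time; "joint_positions": joint angles; "qvel": joint speeds; "tau": joint torques, N m; "position": TCP position; "tcp_rot": TCP orientation; "force": force on the tool from outside, world axes, zero at the start; "moment": the same for the moment, N m; "opening": opening from 0.0 (shut) to 1.0 (fully open); "grasp_force": force on a finger pad.
Only numpy, scipy, OpenCV 4.12 (cv2) and the standard library are available. Lean on these libraries where they do the work, as an engineer would, in place of code of your own. Each camera call takes 0.05 s, during which the arm holds its last target. There are 200 camera calls.

## Working session

There is one attempt and no reset: what is moved stays moved. The work goes in short steps, Python scripts to look and compute and a tool call to move; the robot and the scene stay as the last step left them, time stands still between calls to the robot, and variables do not carry over. Pictures are saved under pics/ and viewed, at most 10 in all, crops included, and the job is handed in when it is done.

Besides the shell and the picture viewer there is one more tool, called after "Call:" as name([rows], argument=value, ...), one row to a line, values as JSON. jog_arm: Moves the arm, as the interface text tells. Its arguments: {"type":"object","properties":{"delta_pos":{"type":"array"},"turn":{"type":"array"},"grip":{"type":"array"}},"required":["delta_pos","turn","grip"]}

```bash
mkdir -p pics; cat > h.py <<'E'
import numpy as np, cv2
from rig import *
def save(n,f):
    c=capture(n); cv2.imwrite('pics/'+f+'.png',c['color']); np.savez('pics/'+f+'.npz',**{k:v for k,v in c.items() if not isinstance(v,str)}); return c
def ray(c,u,v):
    f=240/np.tan(np.radians(float(c['fovy']))/2); T=np.array(c['camera_from_world']); R=T[:3,:3]
    d=R.T@np.array([(u-c['cx'])/f,-(v-c['cy'])/f,-1]); return -R.T@T[:3,3], d
def onz(c,u,v,z):
    o,d=ray(c,u,v); return o+d*(z-o[2])/d[2]
def proj(c,p):
    f=240/np.tan(np.radians(float(c['fovy']))/2); T=np.array(c['camera_from_world']); q=T[:3,:3]@np.array(p)+T[:3,3]
    return c['cx']+f*q[0]/-q[2], c['cy']-f*q[1]/-q[2]
def two(a,b):
    (o,d),(p,e)=a,b; d=d/np.linalg.norm(d);e=e/np.linalg.norm(e)
    s=np.linalg.lstsq(np.c_[d,-e],p-o,rcond=None)[0]; x=o+s[0]*d;y=p+s[1]*e; return (x+y)/2,np.linalg.norm(x-y)
def load(f): return np.load('pics/'+f+'.npz')
E
python3 - <<'E'
from h import *
im=[]
for n in('scene','side'):
    c=save(n,n+'0'); print(n,[k for k in c],c['fovy'],c['cx'],c['cy'],-c['camera_from_world'][:3,:3].T@c['camera_from_world'][:3,3])
s=read_state();print(s['time_s'],s['position'],s['force'])
E
```

```text
scene ['color', 'fovy', 'cx', 'cy', 'camera_from_world'] 49.80441884727701 308.1120963514171 242.49458834896467 [-0.23128701  0.4862799   1.12821695]
side ['color', 'fovy', 'cx', 'cy', 'camera_from_world'] 43.23341406037362 313.04237634314535 245.06228951379646 [-0.16122648  1.16858435  1.09468947]
0.1 [ 0.18333088 -0.59682438  0.22167499] [ 0.32239723 -0.43073975 -0.23544508]
```

View pics/scene0.png

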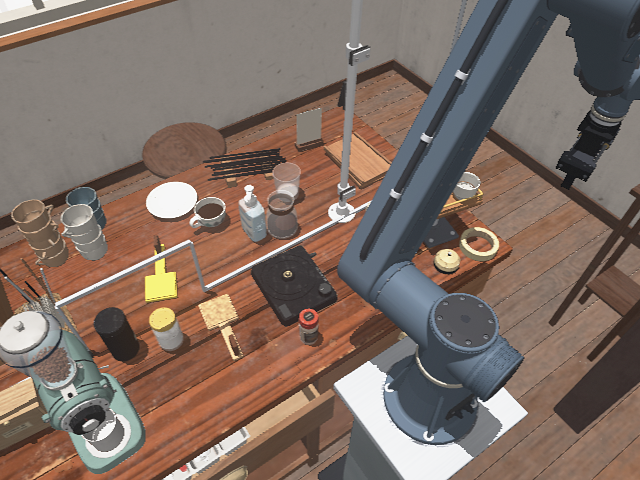

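View pics/side0.png

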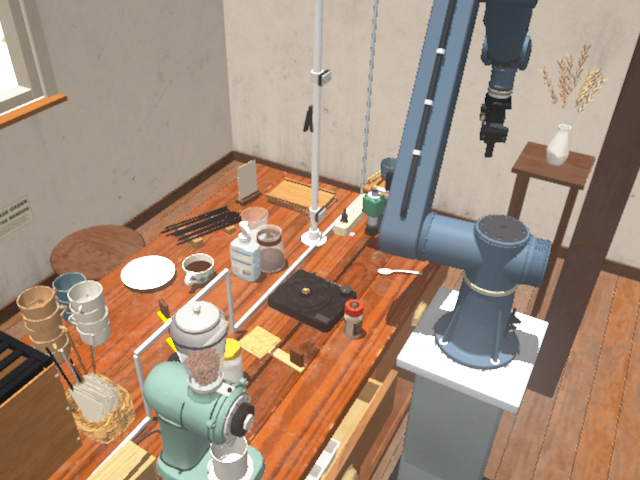

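Scene: the pad, with a cork-faced plate at (217,312) and a dark fin at (234,345), lies on the near side of the screen. The yellow look-alike is at (160,285), beyond the screen. The sugar jar is at (165,328). The arm hides the shelf in the scene view; in the side view its green gearbox is at (374,203).

```bash
python3 - <<'E'
from h import *
S=load('scene0');D=load('side0')
P=lambda n,c,u,v,z:print(n,onz(c,u,v,z).round(3))
a=cv2.resize(S['color'][270:370,140:260],None,fx=5,fy=5,interpolation=2)
b=cv2.resize(D['color'][300:390,200:320],None,fx=5,fy=5,interpolation=2)
cv2.imwrite('pics/padcrop.png',np.vstack([a[:300*1+200],])[:500])
cv2.imwrite('pics/padcrop.png',cv2.resize(np.hstack([a[:450],b]),(800,300)))
P('pad',S,217,312,.014);P('pad side',D,260,342,.014);P('fin',S,234,345,.05);P('finside',D,298,355,.05)
P('jar lid',S,162,316,.11);P('jar',D,231,350,.11);P('gear side',D,374,203,.19);P('bell',S,447,262,.04);P('kettle',S,292,283,.049);P('pepper',S,308,327,.05)
print('gearbox two?', [proj(S,onz(D,374,203,z)) for z in(.15,.2)])
for x in (.54,):
  print([proj(S,(x,y,0)) for y in(.5,.2,-.2,-.4)])
E
```

```text
pad [0.46  0.294 0.014]
pad side [0.456 0.293 0.014]
fin [0.337 0.309 0.05 ]
finside [0.335 0.313 0.05 ]
jar lid [0.461 0.419 0.11 ]
jar [0.443 0.424 0.11 ]
gear side [ 0.376 -0.176  0.19 ]
bell [ 0.242 -0.275  0.04 ]
kettle [0.409 0.103 0.049]
pepper [0.281 0.14  0.05 ]
gearbox two? [(np.float64(402.4238504178574), np.float64(203.22901812299355)), (np.float64(390.0251846667596), np.float64(208.82570781233943))]
[(np.float64(128.1193620928592), np.float64(332.204753034418)), (np.float64(235.13541449052417), np.float64(276.57519266885714)), (np.float64(354.6342786245904), np.float64(214.4567615828396)), (np.float64(406.4299297934129), np.float64(187.53211580481602))]
```

View pics/padcrop.png

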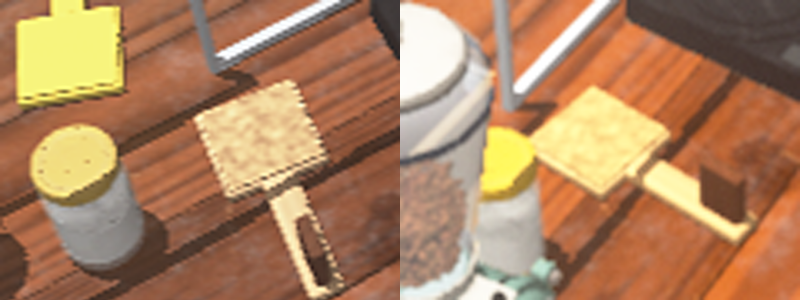

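```bash
python3 - <<'E'
from h import *
s=read_state();print(np.array(s['tcp_rot']).round(3),s['opening'])
import numpy as np
p0=np.array(s['position'])
a0=np.degrees(np.arctan2(p0[1],p0[0]))
for a,r in [(-73,.56),(-73,.50),(-70,.44)]+[(t,.42) for t in np.linspace(-64,42,14)]:
    print(((np.array([r*np.cos(np.radians(a)),r*np.sin(np.radians(a))])-p0[:2])*100).round(1))
E
```

```text
[[ 0.956  0.293 -0.   ]
 [ 0.293 -0.956  0.002]
 [ 0.    -0.002 -1.   ]] 1.0016249055946924
[-2.   6.1]
[-3.7 11.9]
[-3.3 18.3]
[ 0.1 21.9]
[ 5.2 24.9]
[ 9.9 28.6]
[14.1 32.9]
[17.5 37.8]
[20.3 43.1]
[22.2 48.8]
[23.4 54.6]
[23.7 60.6]
[23.1 66.5]
[21.7 72.3]
[19.5 77.9]
[16.5 83.1]
[12.9 87.8]
```

Call:
jog_arm([
  [-2, 6, 4],
  [-3.5, 12, 8],
  [-3.3, 18, 11],
  [0, 22, 11],
  [5, 25, 11],
  [10, 28.5, 11],
  [14, 33, 11],
  [17.5, 38, 11],
  [20, 43, 11],
  [22, 49, 11],
  [23, 54.5, 11],
  [23.5, 60.5, 11],
], turn=[0, 0, 0, 0, -2, -5, -8, -11, -14, -17, -20, -22], grip=[0, 0, 0, 0, 0, 0, 0, 0, 0, 0, 0, 0])

```text
time_s: 1.6
position: [0.4187, 0.0094, 0.3324]
tcp_rot: [[0.996, -0.088, 0.0], [-0.088, -0.996, 0.0], [0.0, -0.0, -1.0]]
force: [0.8, 0.2, 0.3]
opening: 1.002
grasp_force: 0.0
```

Call:
jog_arm([
  [-0.5, 6, 0],
  [-2, 12, 0],
  [-4, 17.5, 0],
  [-7, 23, 0],
  [-8, 29, 0],
  [-8, 30, 0],
  [-8, 30, 0],
], turn=[-2, -2, -2, -2, -2, -2, -2], grip=[0, 0, 0, 0, 0, 0, 0])

```text
time_s: 2.48
position: [0.3381, 0.3076, 0.3321]
tcp_rot: [[0.993, -0.119, -0.001], [-0.119, -0.993, -0.001], [-0.001, 0.001, -1.0]]
force: [-0.5, -0.9, -0.0]
opening: 1.002
grasp_force: 0.0
```

```bash
python3 - <<'E'
from h import *
s=read_state();print(s['time_s'],s['position'],s['tcp_rot'],s['joint_positions'])
for n in('scene','side','wrist'): save(n,n+'1')
a=cv2.resize(load('scene1')['color'][130:290,330:530],None,fx=4,fy=4,interpolation=2)[:600]
cv2.imwrite('pics/shelfS.png',a)
b=cv2.resize(load('side1')['color'][140:260,300:460],None,fx=5,fy=5,interpolation=2)
cv2.imwrite('pics/shelfD.png',b)
E
```

```text
2.475 [0.3381317  0.30755232 0.33212499] [[ 9.92890399e-01 -1.19030196e-01 -6.84611439e-04]
 [-1.19030931e-01 -9.92889873e-01 -1.15669910e-03]
 [-5.42061643e-04  1.22996537e-03 -9.99999097e-01]] [ 2.82613446e+01  9.58824469e+00  9.62047668e+01 -4.13489022e-02
  7.42729224e+01  1.25108735e+02]
```

View pics/shelfS.png

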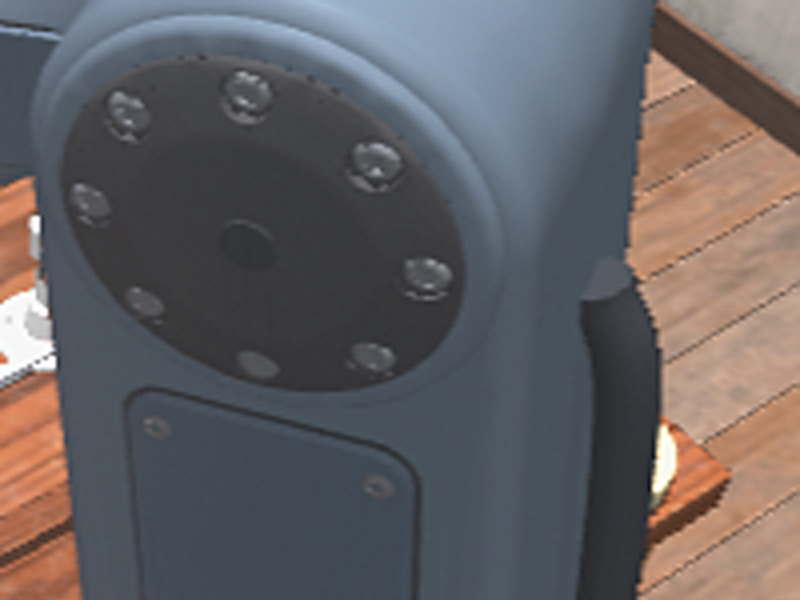

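View pics/shelfD.png

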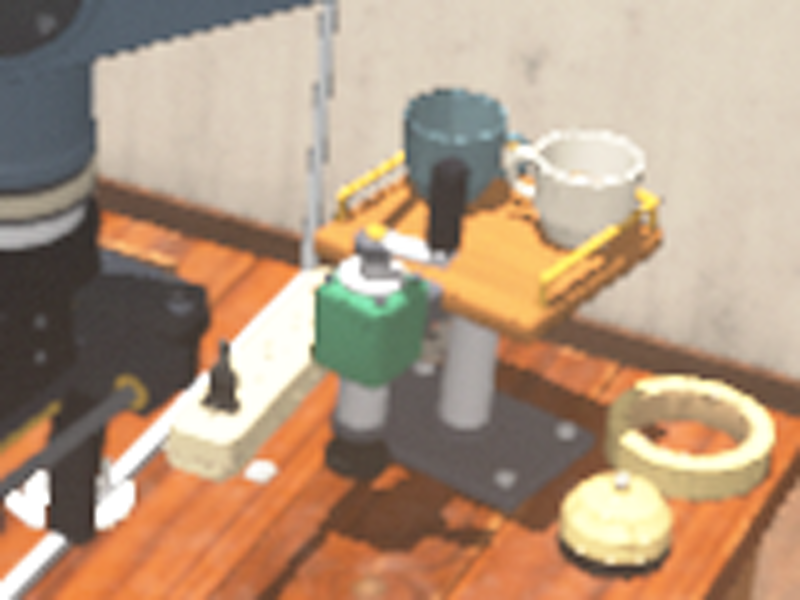

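View pics/wrist1.png

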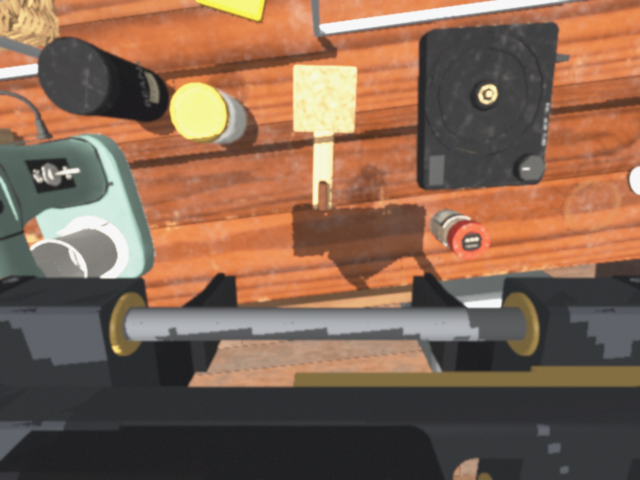

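Side crop: gearbox at (374,206), foot at (371,230), post at (393,214), and board corners at (363,186), (405,207), (432,188). The bell is at (423,244). Wrist view: cork plate at (325,98), fin at (323,193), sugar jar at (200,112), red-topped pepper mill at (468,237). The pad meant is the natural cork one. The yellow one is at the top edge, (235,5), beyond the screen.

```bash
python3 - <<'E'
from h import *
W=load('wrist1');D=load('side1')
im=W['color'];hsv=cv2.cvtColor(im,cv2.COLOR_BGR2HSV)
roi=hsv[55:215,280:370]; m=((roi[...,0]>14)&(roi[...,2]>150)&(roi[...,1]<170)).astype(np.uint8)
m2=m.copy(); m2[85:]=0
c=max(cv2.findContours(m2,0,1)[0],key=cv2.contourArea); r=cv2.minAreaRect(c); print(r, m.sum())
b=cv2.boxPoints(r)+[280,55]
Pw=np.array([onz(W,u,v,.014) for u,v in b]);print(Pw.round(4),'ctr',Pw.mean(0), np.linalg.norm(np.diff(Pw,axis=0),axis=1))
# tongue centreline
ys=[];
for y in range(85,120,6):
    xs=np.where(m[y])[0]; ys.append(onz(W,280+xs.mean(),55+y,.011)); print(len(xs),ys[-1].round(4))
# fin dark
f=((hsv[175:212,310:340,2]<110)).astype(np.uint8); n,l,st,ce=cv2.connectedComponentsWithStats(f); print(st,ce+[310,175])
for u,v in [(323,185),(323,205)]: print(onz(W,u,v,.056))
print('board',[onz(D,*p,.154).round(3) for p in[(363,186),(405,207),(432,187.6)]])
print('base',[onz(D,*p,.003).round(3) for p in[(400,241.6),(419.4,227.6)]])
print('foot',onz(D,371,234,.04).round(3),'gear top',onz(D,374,197,.195).round(3),'bell',onz(D,423,244,.03).round(3),'post',onz(D,393,226,.01))
print('screw',)
E
```

```text
((44.5, 46.5), (75.0, 63.0), 90.0) 5477
[[0.51   0.3237 0.014 ]
 [0.5004 0.2458 0.014 ]
 [0.411  0.2547 0.014 ]
 [0.4211 0.3367 0.014 ]] ctr [0.46061567 0.2902273  0.014     ] [0.0784482  0.0898156  0.08265213]
19 [0.4151 0.2978 0.011 ]
21 [0.4075 0.2987 0.011 ]
20 [0.3999 0.3003 0.011 ]
20 [0.3922 0.3013 0.011 ]
20 [0.3844 0.3023 0.011 ]
20 [0.3765 0.3032 0.011 ]
[[   0    0   30   37 1101]
 [   0   30    2    5    9]] [[324.61489555 192.88374205]
 [310.44444444 207.22222222]]
[0.36135249 0.30435547 0.056     ]
[0.33656079 0.30741801 0.056     ]
board [array([ 0.466, -0.301,  0.154]), array([ 0.311, -0.256,  0.154]), array([ 0.282, -0.4  ,  0.154])]
base [array([ 0.325, -0.292,  0.003]), array([ 0.301, -0.394,  0.003])]
foot [ 0.399 -0.234  0.04 ] gear top [ 0.386 -0.198  0.195] bell [ 0.248 -0.28   0.03 ] post [ 0.37354672 -0.34991734  0.01      ]
screw
```

Call:
jog_arm([
  [0.5, 0, -6],
  [0.5, 0, -12],
  [0.5, 0, -18],
  [0.5, 0, -24],
  [0.5, 0, -28],
  [0.5, 0, -31],
  [0.5, 0, -31],
  [0.5, 0, -31],
  [0.5, 0, -31],
  [0.5, 0, -31],
  [0.5, 0, -31],
  [0.5, 0, -31],
], turn=[-0.7, -0.7, -0.7, -0.7, -0.7, -0.7, -0.7, -0.7, -0.7, -0.7, -0.7, -0.7], grip=[0, 0, 0, 0, 0, 0, 0, 0.9, 0.9, 0.9, 0.9, 0.9])

```text
time_s: 4.12
position: [0.3435, 0.3077, 0.0228]
tcp_rot: [[0.991, -0.133, 0.001], [-0.133, -0.991, 0.0], [0.0, -0.0, -1.0]]
force: [0.2, -0.1, 0.4]
opening: 0.519
grasp_force: 0.0
```

Call:
jog_arm([
  [0, 0, 0],
  [0, 0, 0],
  [0, 0, 0],
  [0, 0, 0],
], turn=[0, 0, 0, 0], grip=[0.95, 0.95, 0.95, 0.95])

```text
time_s: 4.62
position: [0.3433, 0.3075, 0.0225]
tcp_rot: [[0.991, -0.133, -0.0], [-0.133, -0.991, -0.0], [-0.0, 0.0, -1.0]]
force: [0.2, -0.6, -0.4]
opening: 0.135
grasp_force: 30.0
```

Call:
jog_arm([
  [0, 0, 0],
  [0, 0, 0],
  [0, 0, 0],
  [0, 0, 6],
  [0, 0, 12],
  [0, 0, 18],
  [0, 0, 24],
  [0, -2, 30],
  [1, -6, 34],
  [4, -12, 34],
  [6, -18, 34],
  [7, -24, 34],
], turn=[0, 0, 0, 0, 0, 0, 0, 0, 0, 0, 0, 0], grip=[0, 0, 0, 0, 0, 0, 0, 0, 0, 0, 0, 0])

```text
time_s: 6.12
position: [0.4132, 0.0692, 0.3627]
tcp_rot: [[0.991, -0.132, 0.001], [-0.132, -0.991, -0.0], [0.001, -0.0, -1.0]]
force: [0.6, 0.8, -0.4]
opening: 0.998
grasp_force: 0.0
```

Call:
jog_arm([
  [0, -6, 0],
  [-1, -12, 0],
  [-3, -18, 0],
  [-6, -23, 0],
  [-9, -26.5, 0],
  [-10, -28, 0],
  [-10, -28, 0],
  [-10, -28, 0],
], turn=[0, 0, 0, 0, 0, 0, 0, 0], grip=[0, 0, 0, 0, 0, 0, 0, 0])

```text
time_s: 7.12
position: [0.3129, -0.2082, 0.3624]
tcp_rot: [[0.991, -0.133, 0.0], [-0.133, -0.991, 0.001], [-0.0, -0.001, -1.0]]
force: [0.7, 0.3, -0.0]
opening: 0.996
grasp_force: 0.0
```

```bash
python3 - <<'E'
from h import *
for n in('scene','side','wrist'): save(n,n+'2')
s=read_state();print(s['time_s'],s['position'])
im=load('wrist2')['color']; d=load('side2')['color'][150:260,330:440]
o=np.zeros((600,800,3),np.uint8); o[:480,:640]=im; o[440:600,640:800]=cv2.resize(d,(160,160)); cv2.imwrite('pics/w2.png',o)
E
```

```text
7.275 [ 0.31317599 -0.20810234  0.36250437]
```

View pics/w2.png

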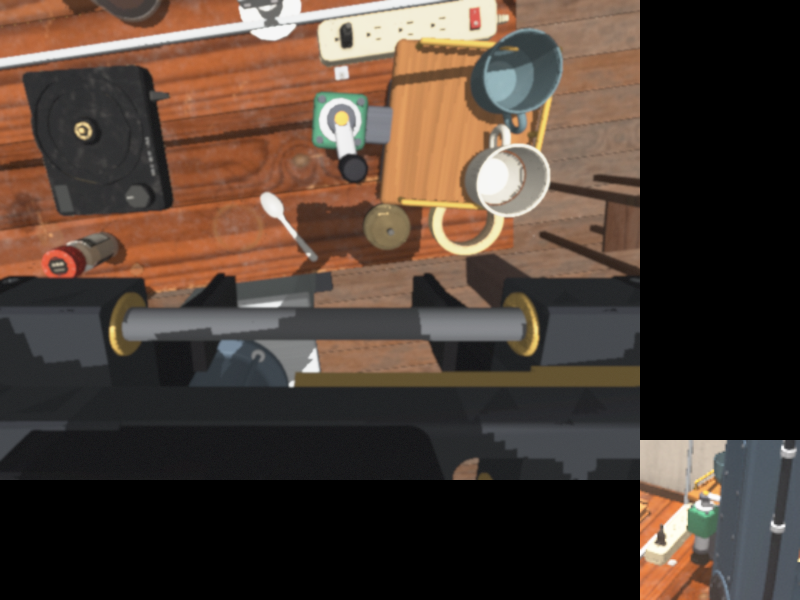

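Wrist view: crank hub at (341,118), handle top at (353,165), gearbox at (340,121), board corners at (400,40) and (383,203). Kettle base at (98,140), bell at (387,228), spoon from (270,203) to (312,258).

```bash
python3 - <<'E'
from h import *
W=load('wrist2');D=load('side1')
def green(c):
    h=cv2.cvtColor(c['color'],cv2.COLOR_BGR2HSV); m=cv2.inRange(h,(60,110,40),(90,255,255)); n,l,st,ce=cv2.connectedComponentsWithStats(m); i=1+st[1:,4].argmax(); return (l==i).astype(np.uint8),st[i],ce[i]
m,st,ce=green(W);print(st,ce); r=cv2.minAreaRect(max(cv2.findContours(m,0,1)[0],key=cv2.contourArea));print(r)
b=cv2.boxPoints(r)
for z in(.18,.19,.2):
    q=np.array([onz(W,u,v,z) for u,v in b]);print(z,q.mean(0).round(4),np.linalg.norm(np.diff(q,axis=0),axis=1).round(4),[np.degrees(np.arctan2(*(q[i+1]-q[i])[1::-1])).round(1) for i in range(2)])
m2,st2,ce2=green(D);print('side green',st2,ce2)
h=cv2.cvtColor(W['color'],cv2.COLOR_BGR2HSV)
y=cv2.inRange(h[100:140,325:360],(18,140,120),(32,255,255)); v,u=np.where(y); print('hub',u.mean()+325,v.mean()+100,len(u)); hub=(u.mean()+325,v.mean()+100)
hd=cv2.cvtColor(D['color'],cv2.COLOR_BGR2HSV)[182:192,370:382]; y=cv2.inRange(hd,(18,140,120),(32,255,255)); v,u=np.where(y); print('hubside',u.mean()+370,v.mean()+182,len(u))
print('hub tri',two(ray(W,*hub),ray(D,u.mean()+370,v.mean()+182)))
k=cv2.inRange(h[145:195,330:380],(0,0,0),(180,255,60)); n,l,s3,c3=cv2.connectedComponentsWithStats(k); i=1+s3[1:,4].argmax(); print('handle',s3[i],c3[i]+[330,145]); H=c3[i]+[330,145]
print('handle top',onz(W,353,165,.262), 'side top', onz(D,389.5,172.5,.262))
for z in(.205,.215,.225): print('hub',z,onz(W,*hub,z).round(4))
print('board',[onz(W,*p,.154).round(4) for p in[(399,40),(383,203)]])
print('spoon',[onz(W,*p,.005).round(3) for p in[(262,197),(275,212),(315,260)]],'kettle',[onz(W,*p,.049).round(3) for p in[(140,68),(167,208),(60,213),(27,75)]], 'bell',onz(W,387,228,.05),'bell2',onz(D,423,242,.045))
print('strip',[onz(W,*p,.03).round(3) for p in[(322,60),(342,73)]])
E
```

```text
Traceback (most recent call last):
ValueError: attempt to get argmax of an empty sequence
```

```bash
cat > m.py <<'E'
from h import *
W=load('wrist2');D=load('side1')
def green(c):
    h=cv2.cvtColor(c['color'],cv2.COLOR_BGR2HSV); m=((h[...,0]>50)&(h[...,0]<95)&(h[...,1]>90)&(h[...,2]>40)).astype(np.uint8); m[:,:300]=0; n,l,st,ce=cv2.connectedComponentsWithStats(m); i=1+st[1:,4].argmax(); return (l==i).astype(np.uint8),st[i],ce[i]
print(cv2.cvtColor(W['color'],cv2.COLOR_BGR2HSV)[[98,140,110],[320,322,318]])
m,st,ce=green(W);print(st,ce); r=cv2.minAreaRect(max(cv2.findContours(m,0,1)[0],key=cv2.contourArea));print(r)
b=cv2.boxPoints(r)
for z in(.18,.19,.2):
    q=np.array([onz(W,u,v,z) for u,v in b]);print(z,q.mean(0).round(4),np.linalg.norm(np.diff(q,axis=0),axis=1).round(4),[np.degrees(np.arctan2(*(q[i+1]-q[i])[1::-1])).round(1) for i in range(2)])
m2,st2,ce2=green(D);print('side green',st2,ce2)
def yel(c,x0,x1,y0,y1):
    h=cv2.cvtColor(c['color'],cv2.COLOR_BGR2HSV)[y0:y1,x0:x1]; v,u=np.where((h[...,0]>16)&(h[...,0]<34)&(h[...,1]>130)&(h[...,2]>110)); return np.array([u.mean()+x0,v.mean()+y0]),len(u)
hub,n=yel(W,325,360,100,140); hs,n2=yel(D,370,382,182,192);print(hub,n,hs,n2)
print('hub tri',two(ray(W,*hub),ray(D,*hs)))
print('handle top',onz(W,353,165,.262), 'side top', onz(D,389.5,172.5,.262),two(ray(W,353,165),ray(D,389.7,173)))
for z in(.205,.215,.225): print('hub',z,onz(W,*hub,z).round(4))
print('board',[onz(W,*p,.154).round(4) for p in[(399,40),(383,203)]])
print('spoon',[onz(W,*p,.005).round(3) for p in[(262,197),(275,212),(315,260)]],'kettle',[onz(W,*p,.049).round(3) for p in[(140,68),(167,208),(60,213),(27,75)]], 'bell',onz(W,387,228,.05),'bell2',onz(D,423,242,.045))
print('strip',[onz(W,*p,.03).round(3) for p in[(322,60),(342,73)]])
E
python3 m.py
```

```text
[[110  16 142]
 [ 81  36 143]
 [ 74 104 181]]
[313  94  22  54 290] [319.5137931  126.45862069]
((317.7890319824219, 122.96330261230469), (55.36235427856445, 18.9649600982666), 73.3007583618164)
0.18 [ 0.4034 -0.2142  0.18  ] [0.0173 0.0491 0.0179] [np.float64(-81.9), np.float64(-169.9)]
0.19 [ 0.4028 -0.2143  0.19  ] [0.0168 0.0476 0.0174] [np.float64(-81.9), np.float64(-169.9)]
0.2 [ 0.4022 -0.2144  0.2   ] [0.0163 0.0462 0.0169] [np.float64(-81.9), np.float64(-169.9)]
side green [364 196  17   8  47] [371.57446809 199.70212766]
[343.83333333 121.        ] 6 [375.19230769 184.38461538] 26
hub tri (array([ 0.40090744, -0.23637228,  0.21198958]), np.float64(0.0006270660933319512))
handle top [ 0.36669923 -0.23654519  0.262     ] side top [ 0.36192363 -0.23667671  0.262     ] (array([ 0.36422201, -0.23774137,  0.25919439]), np.float64(0.004984715869384058))
hub 0.205 [ 0.401  -0.2369  0.205 ]
hub 0.215 [ 0.4005 -0.2363  0.215 ]
hub 0.225 [ 0.3999 -0.2357  0.225 ]
board [array([ 0.4691, -0.3002,  0.154 ]), array([ 0.3163, -0.2716,  0.154 ])]
spoon [array([ 0.322, -0.116,  0.005]), array([ 0.297, -0.132,  0.005]), array([ 0.214, -0.181,  0.005])] kettle [array([ 0.504, -0.004,  0.049]), array([0.329, 0.006, 0.049]), array([0.341, 0.154, 0.049]), array([0.515, 0.138, 0.049])] bell [ 0.2619467  -0.28914197  0.05      ] bell2 [ 0.24623763 -0.26868528  0.045     ]
strip [array([ 0.488, -0.228,  0.03 ]), array([ 0.469, -0.252,  0.03 ])]
```

```bash
python3 - <<'E'
from h import *
W=load('wrist2');im=W['color']
a=cv2.resize(im[80:190,300:400],None,fx=5,fy=5,interpolation=2)
d=cv2.resize(load('side1')['color'][165:240,355:405],None,fx=6,fy=6,interpolation=2)
o=np.zeros((550,800,3),np.uint8);o[:,:500]=a;o[:450,500:]=d;cv2.imwrite('pics/c2.png',o)
h=cv2.cvtColor(im,cv2.COLOR_BGR2Lab).astype(float)
h=cv2.GaussianBlur(h,(3,3),0)
pts=[]
for y in list(range(55,100))+list(range(150,195)):
    g=np.linalg.norm(h[y,376:416]-h[y,374:414],axis=1); x=375+g.argmax(); pts.append((x,y))
pts=np.array(pts,np.float32); vx,vy,x0,y0=cv2.fitLine(pts,cv2.DIST_HUBER,0,.01,.01).ravel()
res=np.abs((pts[:,0]-x0)-(pts[:,1]-y0)*vx/vy);print('edge',vx/vy,x0,y0,np.median(res))
P=[onz(W,x0+(y-y0)*vx/vy,y,.154) for y in(50,195)];e=P[1]-P[0];print(P,'shelf yaw',np.degrees(np.arctan2(-e[0]*-1,-e[1]*-1)),np.degrees(np.arctan2(e[1],e[0]))+90)
print(-W['camera_from_world'][:3,:3].T@W['camera_from_world'][:3,3])
E
```

```text
edge -0.110733345 387.62802 128.70216 0.38756657
[array([ 0.4609245 , -0.29700494,  0.154     ]), array([ 0.32516135, -0.2694689 ,  0.154     ])] shelf yaw -78.53456670890807 258.5345667089081
[ 0.38364183 -0.21756526  0.52467932]
```

View pics/c2.png

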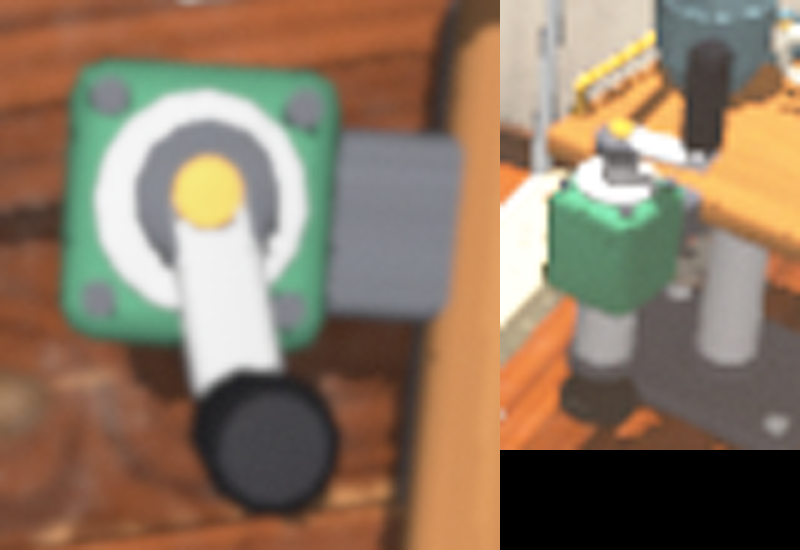

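Crop: yellow hub at wrist pixel (341.6,118), handle top centre at (355,169.6), gearbox centre about (340.5,120). In the side view the hub is at (375,186) and the handle top at (390.3,173).

```bash
python3 - <<'E'
from h import *
W=load('wrist2');D=load('side1')
print(two(ray(W,341.6,118),ray(D,375,186.3)),onz(W,341.6,118,.212))
print('ring',onz(W,340.4,120,.19)); print('gear',onz(W,340.5,120.5,.185))
print('handle',onz(W,355,169.6,.262),two(ray(W,355,169.6),ray(D,390.3,173)))
print('foot side (z .02-.05)',[onz(D,371.3,232,z).round(4) for z in(.03,.05)])
A=np.array([.404,-.235]);d=np.array([np.cos(np.radians(78.5)),np.sin(np.radians(78.5))])
print('fin target',A+.12*d)
print(read_state()['position'],read_state()['joint_positions'])
E
```

```text
(array([ 0.40242077, -0.23569368,  0.20575316]), np.float64(0.002579574929136749)) [ 0.40323961 -0.23489889  0.212     ]
ring [ 0.40306384 -0.23484402  0.19      ]
gear [ 0.40291081 -0.23514127  0.185     ]
handle [ 0.36322184 -0.23763668  0.262     ] (array([ 0.36165477, -0.2384293 ,  0.25959179]), np.float64(0.003000688096405259))
foot side (z .02-.05) [array([ 0.4084, -0.2577,  0.03  ]), array([ 0.3977, -0.2309,  0.05  ])]
fin target [ 0.42792415 -0.11740904]
[ 0.31317599 -0.20810234  0.36250437] [-5.07833546e+01  5.12262360e-02  1.02138287e+02  1.20636327e-02
  7.78229557e+01  4.67466021e+01]
```

Call:
jog_arm([
  [1, 1.5, 0],
  [4, 5, 0],
  [7, 10, 0],
  [9, 16, 0],
  [10, 22, 0],
  [10, 28, 0],
  [9.5, 34, 0],
  [8, 40, 0],
  [5, 45, 0],
  [3, 49, 0],
  [3, 52, 0],
  [3, 52, 0],
], turn=[10, 20, 30, 40, 50, 60, 70, 80, 90, 100, 110, 120], grip=[0, 0, 0, 0, 0, 0, 0, 0, 0, 0, 0, 0])

```text
time_s: 8.78
position: [0.3416, 0.3138, 0.3625]
tcp_rot: [[-0.391, 0.92, 0.0], [0.92, 0.391, 0.001], [0.001, 0.0, -1.0]]
force: [-0.5, 0.0, -0.3]
opening: 0.997
grasp_force: 0.0
```

Call:
jog_arm([
  [0, 0, -2],
  [0, 0, -5],
  [0, 0, -9],
  [0, 0, -13],
  [0, 0, -17],
  [0, 0, -20],
  [0, 0, -20],
  [0, 0, -20],
], turn=[10, 20, 30, 40, 50, 60, 60, 60], grip=[0, 0, 0, 0, 0, 0, 0, 0])

```text
time_s: 9.78
position: [0.3432, 0.3119, 0.1634]
tcp_rot: [[-0.991, 0.134, 0.001], [0.134, 0.991, 0.001], [-0.001, 0.001, -1.0]]
force: [0.6, -0.6, 0.9]
opening: 0.997
grasp_force: 0.0
```

Call:
jog_arm([
  [0, -0.4, -5],
  [0, -0.4, -10],
  [0, -0.4, -14.1],
  [0, -0.4, -14.1],
  [0, -0.4, -14.1],
  [0, -0.4, -14.1],
  [0, -0.4, -14.1],
  [0, -0.4, -14.1],
  [0, -0.4, -14.1],
  [0, -0.4, -14.1],
  [0, -0.4, -14.1],
  [0, -0.4, -14.1],
], turn=[0, 0, 0, 0, 0, 0, 0, 0, 0, 0, 0, 0], grip=[0, 0, 0, 0, 0.95, 0.95, 0.95, 0.95, 0.95, 0.95, 0.95, 0.95])

```text
time_s: 11.28
position: [0.3427, 0.307, 0.0215]
tcp_rot: [[-0.991, 0.133, -0.0], [0.133, 0.991, -0.0], [0.0, -0.0, -1.0]]
force: [0.5, -0.2, -0.1]
opening: 0.173
grasp_force: 0.0
```

```bash
python3 - <<'E'
from h import *
s=read_state();print(s['time_s'],s['position'],s['opening'],s['grasp_force'],s['joint_positions'])
for n in('wrist','scene'): c=save(n,n+'3')
# pad plate in scene before/after
for f in('scene0','scene3'):
    c=load(f);h=cv2.cvtColor(c['color'],cv2.COLOR_BGR2HSV)[285:335,192:245]
    m=((h[...,0]>14)&(h[...,0]<30)&(h[...,2]>160)&(h[...,1]<170)).astype(np.uint8);n,l,st,ce=cv2.connectedComponentsWithStats(m);i=1+st[1:,4].argmax();print(st[i],ce[i]+[192,285],onz(c,*(ce[i]+[192,285]),.014))
    k=(l==i).astype(np.uint8);k=cv2.morphologyEx(k,cv2.MORPH_OPEN,np.ones((9,9),np.uint8));r=cv2.minAreaRect(max(cv2.findContours(k,0,1)[0],key=cv2.contourArea));b=cv2.boxPoints(r)+[192,285];q=np.array([onz(c,*p,.014) for p in b]);print(q.round(4).tolist(),q.mean(0))
E
```

```text
11.275 [0.34270159 0.30699545 0.02145531] 0.17255579979559607 0.0 [ 2.78945460e+01  3.94403582e+01  1.14004655e+02 -2.41557810e-03
  2.65701366e+01 -5.44673178e+01]
[  6   9  40  35 839] [217.55661502 310.95589988] [0.46241466 0.29125958 0.014     ]
[[0.508, 0.3228, 0.014], [0.4958, 0.245, 0.014], [0.4234, 0.2598, 0.014], [0.4363, 0.3349, 0.014]] [0.46585516 0.29062343 0.014     ]
[  6  19  14  19 126] [204.33333333 312.8968254 ] [0.47585725 0.32131    0.014     ]Traceback (most recent call last):
  File "<stdin>", line 8, in <module>
ValueError: max() iterable argument is empty
```

Call:
jog_arm([
  [0, 0, 0],
  [0, 0, 0],
  [0, 0, 0],
  [0, 0, 3],
  [0, 0, 8],
  [0, 0, 13],
  [0, 0, 16],
  [0, 0, 16],
  [0, -2, 16],
  [0.5, -5, 16],
  [1, -9, 16],
  [2, -13, 16],
], turn=[0, 0, 0, 0, 0, 0, -8, -18, -28, -38, -48, -58], grip=[0.97, 0.97, 0.97, 0.97, 0.97, 0.97, 0.97, 0.97, 0.97, 0.97, 0.97, 0.97])

```text
time_s: 12.88
position: [0.3616, 0.176, 0.1812]
tcp_rot: [[-0.408, 0.913, -0.002], [0.913, 0.408, -0.0], [0.001, -0.002, -1.0]]
force: [1.3, -0.5, -3.1]
opening: 0.142
grasp_force: 30.0
```

Call:
jog_arm([
  [1.5, -4, 0],
  [3, -8, 0],
  [4, -12, 0],
  [5, -16, 0],
  [5.5, -19, 0],
  [5.5, -19.7, 0],
  [5.5, -19.7, 0],
  [5.5, -19.7, 0],
], turn=[-9, -18, -27, -36, -36, -36, -36, -36], grip=[0.97, 0.97, 0.97, 0.97, 0.97, 0.97, 0.97, 0.97])

```text
time_s: 13.88
position: [0.4169, -0.0188, 0.1814]
tcp_rot: [[0.201, 0.98, -0.001], [0.98, -0.201, 0.001], [0.001, -0.001, -1.0]]
force: [0.7, 0.6, -2.2]
opening: 0.137
grasp_force: 30.0
```

```bash
python3 - <<'E'
from h import *
for n in('scene','side'): c=save(n,n+'4')
s=read_state();print(s['time_s'],s['position'],s['opening'],s['grasp_force'],s['force'])
o=np.zeros((600,800,3),np.uint8);o[:,:400]=cv2.resize(load('scene4')['color'][140:320,300:420],(400,600));o[:,400:]=cv2.resize(load('side4')['color'][130:310,300:420],(400,600));cv2.imwrite('pics/c4.png',o)
E
```

```text
13.975 [ 0.41727485 -0.01888274  0.18149222] 0.13795208961646815 29.999999469146132 [ 0.44389275  0.03309055 -2.8269045 ]
```

View pics/c4.png

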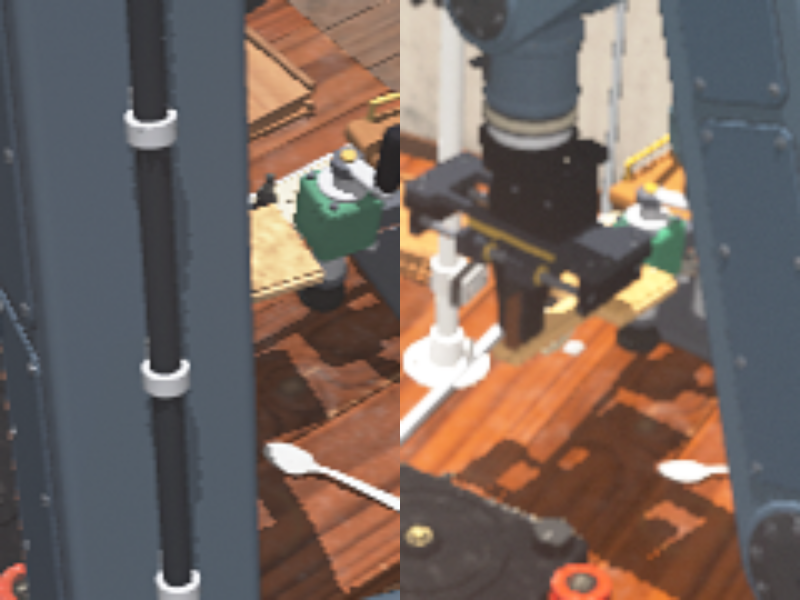

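The pad is held level. Its near far-edge corner is at scene pixel (396.6,222), just short of the gearbox.

```bash
python3 - <<'E'
from h import *
c=load('scene4'); q=onz(c,396.9,221.5,.174); t=np.array([.4172,-.0188]); X=np.array([-.199,-.980]);Y=np.array([.980,-.199])
d=q[:2]-t; print(q,'along',d@X,'across',d@Y,'-> expected .163,-.04')
# foot: ellipse bottom
print('foot',[onz(c,300+322/3.333,140+300/3.333,z).round(4) for z in(.03,.04,.05)])
print([ (proj(c,(.403,-.235,z))) for z in (.03,.04,.05)], (300+322/3.333,140+300/3.333))
E
```

```text
[ 0.34433926 -0.16623953  0.174     ] along 0.15899002241504454 across -0.04206305880117981 -> expected .163,-.04
foot [array([ 0.4073, -0.2435,  0.03  ]), array([ 0.4015, -0.2368,  0.04  ]), array([ 0.3957, -0.2302,  0.05  ])]
[(np.float64(395.2733554500398), np.float64(232.28690666977084)), (np.float64(395.7487361511586), np.float64(229.95259212563522)), (np.float64(396.22930244250927), np.float64(227.5928142030543))] (396.6096609660966, 230.00900090009)
```

Call:
jog_arm([
  [0, 0, -5],
  [0, -1.6, -8],
  [0, -1.6, -12],
  [0, -1.6, -15.3],
  [0, -1.6, -15.3],
  [0.3, -3, -15.3],
  [0.6, -6, -15.3],
  [1, -8.5, -15.3],
  [1, -9.7, -15.3],
  [1, -9.7, -15.3],
  [1, -9.7, -15.6],
  [1, -9.7, -15.9],
], turn=[0, 0, 0, 0, 0, 0, 0, 0, 0, 0, 0, 0], grip=[0.97, 0.97, 0.97, 0.97, 0.97, 0.97, 0.97, 0.97, 0.97, 0.97, 0.97, 0.97])

```text
time_s: 15.48
position: [0.4273, -0.1158, 0.0226]
tcp_rot: [[0.201, 0.98, -0.001], [0.98, -0.201, 0.001], [0.0, -0.001, -1.0]]
force: [0.4, 3.8, 2.1]
opening: 0.133
grasp_force: 30.0
```

```bash
python3 - <<'E'
from h import *
for n in('scene','side'): c=save(n,n+'5')
s=read_state();print(s['time_s'],s['position'],s['opening'],s['grasp_force'],s['force'])
o=np.zeros((600,800,3),np.uint8);o[:,:400]=cv2.resize(load('scene5')['color'][180:270,360:420],(400,600),interpolation=2);o[:,400:]=cv2.resize(load('side5')['color'][170:260,345:405],(400,600),interpolation=2);cv2.imwrite('pics/c5.png',o)
E
```

```text
15.575 [ 0.42735085 -0.1158642   0.02239925] 0.13165125111520906 30.00029107555747 [1.52152855 3.15997037 1.45135383]
```

View pics/c5.png

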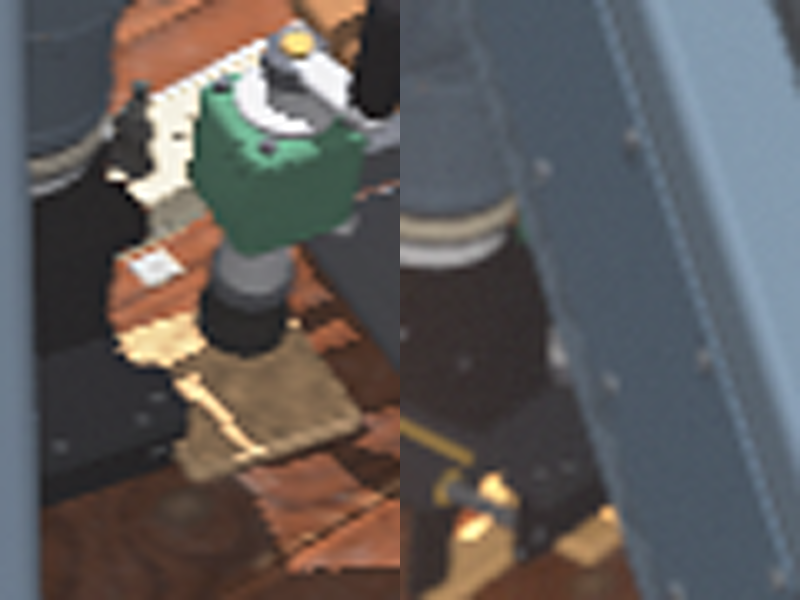

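The pad is under the foot. Its visible corners in the scene view are at about (414.5,242), (387,249.5) and (404.8,228.3), with the foot above the middle.

```bash
python3 - <<'E'
from h import *
c=load('scene5');X=np.array([-.199,-.980]);Y=np.array([.980,-.199])
for (u,v),(a,b) in zip([(414.3,241.8),(387.2,249.5),(404.8,228.3)],[(1,-1),(-1,-1),(1,1)]):
    q=onz(c,u,v,.014)[:2]; print(q.round(4),'centre est',(q-.04*a*X-.04*b*Y).round(4))
print('expected corners',[tuple(np.round(proj(c,(*(np.array([.403,-.235])+.04*a*X+.04*b*Y),.014)),1)) for a,b in[(1,-1),(-1,-1),(1,1)]])
print('axis hub',proj(c,(.403,-.235,.212)),'seen',360+297/6.667,180+43/6.667)
print('foot bottom z',[np.round(proj(c,(.403,-.235,z)),1) for z in(.03,.04,.05)],'seen centre of foot',360+243/6.667,180+320/6.667)
E
```

```text
[ 0.356 -0.267] centre est [ 0.4032 -0.2357]
[ 0.377 -0.187] centre est [ 0.4082 -0.2342]
[ 0.4085 -0.2776] centre est [ 0.3773 -0.2304]
expected corners [(np.float64(414.1), np.float64(242.0)), (np.float64(388.6), np.float64(250.6)), (np.float64(400.1), np.float64(222.0))]
axis hub (np.float64(404.8155984133849), np.float64(185.43057346022178)) seen 404.54777261136945 186.44967751612418
foot bottom z [array([395.3, 232.3]), array([395.7, 230. ]), array([396.2, 227.6])] seen centre of foot 396.44817759112044 227.997600119994
```

Call:
jog_arm([
  [0, 0, -0.1],
  [0, 0, -0.1],
  [0, 0, -0.1],
  [0, 0, -0.1],
  [0, 0, -0.1],
  [0, 0, -0.1],
  [0, 0, 4],
  [0, 0, 8],
  [0, 1, 14],
  [0, 3, 20],
  [0, 3, 26],
  [0, 3, 31],
], turn=[0, 0, 0, 0, 0, 0, 0, 0, 0, 0, 0, 0], grip=[0.97, 0.6, 0.3, 0, 0, 0, 0, 0, 0, 0, 0, 0])

```text
time_s: 17.08
position: [0.4275, -0.0865, 0.3351]
tcp_rot: [[0.201, 0.98, 0.002], [0.98, -0.201, -0.001], [-0.001, 0.002, -1.0]]
force: [0.7, -0.4, 1.4]
opening: 0.999
grasp_force: 0.0
```

```bash
python3 - <<'E'
from h import *
for n in('scene','side'): save(n,n+'6')
s=read_state();print(s['time_s'],s['position'],s['opening'],s['force'],s['joint_positions'])
W=load('wrist2')
for n,p in dict(whiteL=(467,178),whiteN=(508,215),blueL=(474,80),handleEar=(500,128)).items(): print(n,[onz(W,*p,z).round(3) for z in(.23,.25)])
# colour of pad pixels between scene5, scene6
c5,c6=load('scene5')['color'].astype(int),load('scene6')['color'].astype(int)
r=np.abs(c5-c6).sum(2)[226:255,390:418];print('changed px',(r>60).sum(),r.size)
c=load('scene6');h=cv2.cvtColor(c['color'],cv2.COLOR_BGR2HSV)
for v in range(224,254,4): print(v,[tuple(int(x) for x in h[v,u]) for u in range(380,420,6)])
E
```

```text
17.175 [ 0.430683   -0.08816707  0.33815477] 0.9955183580990009 [ 0.27001334 -0.22117852 -0.51439599] [-2.61950797e+01  7.22168369e+00  9.81658206e+01  7.60582605e-04
  7.38490338e+01 -1.45871955e+01]
whiteL [array([ 0.342, -0.331,  0.23 ]), array([ 0.345, -0.324,  0.25 ])]
whiteN [array([ 0.306, -0.365,  0.23 ]), array([ 0.311, -0.355,  0.25 ])]
blueL [array([ 0.416, -0.339,  0.23 ]), array([ 0.414, -0.33 ,  0.25 ])]
handleEar [array([ 0.378, -0.358,  0.23 ]), array([ 0.378, -0.349,  0.25 ])]
changed px 64 812
224 [(107, 46, 88), (107, 57, 81), (130, 14, 53), (120, 15, 85), (9, 144, 151), (8, 97, 66), (120, 11, 71)]
228 [(107, 46, 88), (107, 70, 76), (120, 6, 42), (0, 12, 43), (21, 91, 255), (10, 149, 168), (120, 11, 69)]
232 [(107, 46, 88), (5, 17, 92), (15, 85, 99), (120, 7, 37), (15, 99, 121), (9, 122, 69), (8, 110, 74)]
236 [(108, 50, 87), (10, 28, 83), (15, 95, 116), (15, 96, 119), (16, 99, 139), (12, 106, 94), (9, 101, 81)]
240 [(106, 49, 88), (14, 102, 218), (17, 99, 242), (15, 95, 123), (16, 101, 141), (15, 98, 135), (10, 117, 74)]
244 [(107, 47, 87), (15, 98, 193), (18, 95, 235), (15, 96, 133), (15, 98, 135), (15, 92, 156), (9, 114, 150)]
248 [(106, 50, 87), (12, 112, 132), (14, 104, 149), (16, 93, 150), (8, 118, 65), (9, 114, 67), (5, 99, 59)]
252 [(107, 47, 87), (10, 146, 152), (10, 105, 177), (9, 97, 110), (9, 137, 136), (10, 145, 144), (9, 117, 63)]
```

Call:
jog_arm([
  [-1, -1, 0],
  [-2, -3, 0],
  [-3, -5, 0],
  [-4, -7, 0],
  [-5, -9, 0],
  [-5.5, -11, 0],
  [-6, -13, 0],
  [-6.5, -15, 0],
  [-6.5, -15.1, 0],
  [-6.5, -15.1, 0],
  [-6.5, -15.1, 0],
  [-6.5, -15.1, 0],
], turn=[10, 20, 30, 40, 50, 60, 70, 80, 90, 100, 101.6, 101.6], grip=[0, 0, 0, 0, 0, 0, 0, 0, 0, 0, 0, 0])

```text
time_s: 18.68
position: [0.3625, -0.2376, 0.332]
tcp_rot: [[-1.0, 0.003, -0.001], [0.003, 1.0, 0.001], [0.001, 0.001, -1.0]]
force: [-0.5, 0.5, -0.0]
opening: 1.004
grasp_force: 0.0
```

```bash
python3 - <<'E'
from h import *
s=read_state();print(s['time_s'],s['position'],s['tcp_rot'],s['force'],s['joint_positions'])
E
```

```text
18.675 [ 0.36249012 -0.23762074  0.33199297] [[-9.99995797e-01  2.78659650e-03 -7.99942925e-04]
 [ 2.78585358e-03  9.99995689e-01  9.28333815e-04]
 [ 8.02526368e-04  9.26101390e-04 -9.99999249e-01]] [-0.50500491  0.5462487  -0.00749402] [-4.80853517e+01  7.39449771e+00  9.89728704e+01  1.48507735e-03
  7.37028302e+01 -1.37926130e+02]
```

Call:
jog_arm([
  [0, 0, -5],
  [0, 0, -9],
  [0, 0, -11.3],
  [0, 0, -11.3],
  [0, 0, -11.3],
  [0, 0, -11.3],
  [0, 0, -11.3],
  [0, 0, -11.3],
  [0, 0, -11.3],
  [0, 0, -11.3],
  [0, 0, -11.3],
  [0, 0, -11.3],
], turn=[0, 0, 0, 0, 0, 0, 0, 0, 0, 0, 0, 0], grip=[0, 0, 0, 0, 0.9, 0.9, 0.9, 0.9, 0.9, 0.9, 0.9, 0.9])

```text
time_s: 20.18
position: [0.3627, -0.2373, 0.2195]
tcp_rot: [[-1.0, 0.001, -0.0], [0.001, 1.0, 0.002], [0.0, 0.002, -1.0]]
force: [-0.4, 2.3, 2.3]
opening: 0.243
grasp_force: 30.0
```

```bash
python3 - <<'E'
from h import *
s=read_state();print(s['time_s'],s['position'],s['opening'],s['grasp_force'],s['force'])
# circle: axis .403,-.235 ; clockwise from above: angle decreasing
A=np.array([.403,-.235]);p=np.array(s['position'][:2]);a0=np.degrees(np.arctan2(*(p-A)[::-1]));print(a0,np.linalg.norm(p-A))
for st in(0,):
  for k in range(1,19):
    a=np.radians(a0-20*k);print(k,((A+.04*np.array([np.cos(a),np.sin(a)])-p)*100).round(1),end=' ')
E
```

```text
20.175 [ 0.36266103 -0.23726937  0.21949403] 0.24267253637222957 29.968899205850903 [-0.35177531  2.25168387  2.3471001 ]
-176.78008269374536 0.04040275110536936
1 [0.2 1.4] 2 [0.8 2.6] 3 [1.8 3.6] 4 [3.1 4.1] 5 [4.5 4.2] 6 [5.8 3.8] 7 [6.9 3. ] 8 [7.7 1.8] 9 [8.  0.5] 10 [ 7.9 -0.9] 11 [ 7.2 -2.2] 12 [ 6.2 -3.1] 13 [ 4.9 -3.7] 14 [ 3.6 -3.7] 15 [ 2.2 -3.3] 16 [ 1.1 -2.5] 17 [ 0.4 -1.4] 18 [0. 0.]
```

Call:
jog_arm([
  [0.2, 1.4, 0],
  [0.8, 2.6, 0],
  [1.8, 3.6, 0],
  [3.1, 4.1, 0],
  [4.5, 4.2, 0],
  [5.8, 3.8, 0],
  [6.9, 3.0, 0],
  [7.7, 1.8, 0],
], turn=[0, 0, 0, 0, 0, 0, 0, 0], grip=[0.9, 0.9, 0.9, 0.9, 0.9, 0.9, 0.9, 0.9])

```text
time_s: 21.18
position: [0.4384, -0.2168, 0.2194]
tcp_rot: [[-1.0, 0.0, -0.004], [0.0, 1.0, 0.006], [0.004, 0.006, -1.0]]
force: [-3.4, 5.6, 5.7]
opening: 0.244
grasp_force: 30.0
```

```bash
cat > f.py <<'E'
from h import *
import sys
s=read_state();A=np.array([.403,-.235]);p=np.array(s['position'][:2]);d=p-A;a=np.arctan2(d[1],d[0])
t=np.array([np.sin(a),-np.cos(a)]);F=np.array(s['force'])[:2];st=float(sys.argv[1])
print(round(s['time_s'],2),'ang',np.degrees(a).round(1),'r',np.linalg.norm(d).round(4),'resist',(-F@t).round(2),'radial',(F@d/np.linalg.norm(d)).round(2),'Fz',round(s['force'][2],1),s['grasp_force'])
b0=np.degrees(a)
if len(sys.argv)>2: b0=float(sys.argv[2])
o=A+.04*np.array([np.cos(np.radians(b0)),np.sin(np.radians(b0))])
print([[round(float(v),2) for v in (A+.04*np.array([np.cos(np.radians(b0-st*k)),np.sin(np.radians(b0-st*k))])-o)*100] for k in range(1,9)])
E
python3 f.py 10 -336.8
```

```text
21.18 ang 27.3 r 0.0398 resist 6.51 radial -0.42 Fz 5.7 29.988964786839524
[[0.22, -0.66], [0.32, -1.35], [0.3, -2.05], [0.15, -2.73], [-0.11, -3.38], [-0.47, -3.97], [-0.94, -4.49], [-1.49, -4.92]]
```

Call:
jog_arm([
  [0.22, -0.66, 0],
  [0.32, -1.35, 0],
  [0.3, -2.05, 0],
], turn=[0, 0, 0], grip=[0.9, 0.9, 0.9])

```text
time_s: 21.55
position: [0.4425, -0.2381, 0.2195]
tcp_rot: [[-1.0, 0.001, -0.0], [0.001, 1.0, 0.005], [0.0, 0.005, -1.0]]
force: [1.0, 7.5, 5.0]
opening: 0.241
grasp_force: 30.0
```

```bash
python3 f.py 10 -6.8; python3 - <<'E'
from h import *
c=save('scene','scene7');s=c['color']
for i in (5,):
  o=load('scene6')['color']
g=cv2.cvtColor(s,cv2.COLOR_BGR2HSV)
# dark foot bottom along image column under the leg axis; convert row to height on front rim of foot (20 mm toward camera)
cam=-c['camera_from_world'][:3,:3].T@c['camera_from_world'][:3,3]; A=np.array([.403,-.235]);d=cam[:2]-A;d/=np.linalg.norm(d);R=A+.02*d
for z in(.015,.02,.025,.03,.035,.04,.045): print(z,np.round(proj(c,(*R,z)),1),end=' ')
print()
for f in('scene6','scene7'): print([int(x) for x in cv2.cvtColor(load(f)['color'],cv2.COLOR_BGR2GRAY)[218:246,396]])
E
```

```text
21.55 ang -4.5 r 0.0397 resist 7.54 radial 0.37 Fz 5.0 29.98783069982892
[[-0.14, -0.68], [-0.4, -1.33], [-0.77, -1.92], [-1.23, -2.44], [-1.78, -2.87], [-2.4, -3.2], [-3.06, -3.42], [-3.75, -3.52]]
0.015 [393.5 241.1] 0.02 [393.7 239.9] 0.025 [393.9 238.8] 0.03 [394.2 237.6] 0.035 [394.4 236.5] 0.04 [394.7 235.3] 0.045 [394.9 234.1] 
[99, 121, 120, 121, 122, 117, 67, 65, 52, 37, 42, 43, 43, 42, 36, 52, 111, 104, 114, 116, 115, 122, 113, 105, 100, 105, 97, 185]
[98, 119, 118, 118, 120, 114, 65, 60, 102, 132, 133, 70, 36, 39, 43, 44, 43, 42, 37, 73, 117, 120, 112, 103, 98, 107, 104, 97]
```

```bash
python3 - <<'E'
import numpy as np
f=lambda b:4*np.array([np.cos(np.radians(b)),np.sin(np.radians(b))])
print([(f(-6.8-15*k)-f(-6.8)).round(2).tolist() for k in range(1,9)])
print([(f(-126.8-10*k)-f(-126.8)).round(2).tolist() for k in range(1,6)])
E
```

```text
[[-0.26, -1.01], [-0.77, -1.92], [-1.5, -2.67], [-2.4, -3.2], [-3.4, -3.49], [-4.45, -3.5], [-5.46, -3.24], [-6.37, -2.73]]
[[-0.52, 0.46], [-0.95, 1.01], [-1.28, 1.63], [-1.5, 2.29], [-1.6, 2.98]]
```

Call:
jog_arm([
  [-0.26, -1.01, 0],
  [-0.77, -1.92, 0],
  [-1.5, -2.67, 0],
  [-2.4, -3.2, 0],
  [-3.4, -3.49, 0],
  [-4.45, -3.5, 0],
  [-5.46, -3.24, 0],
  [-6.37, -2.73, 0],
], turn=[0, 0, 0, 0, 0, 0, 0, 0], grip=[0.9, 0.9, 0.9, 0.9, 0.9, 0.9, 0.9, 0.9])

```text
time_s: 22.6
position: [0.3818, -0.2691, 0.2196]
tcp_rot: [[-1.0, 0.002, 0.007], [0.002, 1.0, -0.004], [-0.007, -0.004, -1.0]]
force: [8.4, -0.0, -4.8]
opening: 0.247
grasp_force: 30.0
```

```bash
python3 f.py 10 -126.8
```

```text
22.6 ang -121.8 r 0.0401 resist 7.16 radial -4.43 Fz -4.8 29.952467457333114
[[-0.52, 0.46], [-0.95, 1.01], [-1.28, 1.63], [-1.5, 2.29], [-1.6, 2.98], [-1.58, 3.68], [-1.43, 4.36], [-1.17, 5.01]]
```

Call:
jog_arm([
  [-0.52, 0.46, 0],
  [-0.95, 1.01, 0],
], turn=[0, 0], grip=[0.9, 0.9])

```text
time_s: 22.85
position: [0.3721, -0.2607, 0.2197]
tcp_rot: [[-1.0, 0.001, 0.006], [0.001, 1.0, -0.007], [-0.006, -0.007, -1.0]]
force: [4.5, -4.3, -7.3]
opening: 0.246
grasp_force: 29.9
```

```bash
python3 f.py 10 -146.8;  python3 - <<'E'
from h import *
c=save('scene','scene8');print([int(x) for x in cv2.cvtColor(c['color'],cv2.COLOR_BGR2GRAY)[218:246,396]])
E
```

```text
22.85 ang -140.2 r 0.0401 resist 6.19 radial -0.74 Fz -7.3 29.947844497219194
[[-0.33, 0.61], [-0.55, 1.28], [-0.65, 1.97], [-0.62, 2.66], [-0.48, 3.35], [-0.22, 3.99], [0.14, 4.59], [0.61, 5.11]]
[96, 118, 117, 118, 119, 114, 65, 60, 99, 129, 126, 127, 129, 134, 58, 38, 39, 43, 42, 43, 38, 35, 111, 104, 97, 103, 94, 183]
```

Call:
jog_arm([
  [-0.33, 0.61, 0],
  [-0.55, 1.28, 0],
  [-0.65, 1.97, 0],
], turn=[0, 0, 0], grip=[0.9, 0.9, 0.9])

```text
time_s: 23.28
position: [0.3633, -0.2415, 0.2197]
tcp_rot: [[-1.0, -0.001, 0.0], [-0.001, 1.0, -0.008], [-0.0, -0.008, -1.0]]
force: [-2.2, -7.3, -4.1]
opening: 0.244
grasp_force: 30.0
```

```bash
python3 f.py 10 -176.8;  python3 - <<'E'
from h import *
c=save('scene','scene9');print([int(x) for x in cv2.cvtColor(c['color'],cv2.COLOR_BGR2GRAY)[230:246,396]])
E
```

```text
23.27 ang -170.7 r 0.0402 resist 6.88 radial 3.36 Fz -4.1 29.97255597219919
[[0.02, 0.7], [0.16, 1.38], [0.42, 2.03], [0.79, 2.62], [1.26, 3.14], [1.8, 3.57], [2.42, 3.9], [3.08, 4.12]]
[128, 130, 127, 34, 36, 41, 42, 42, 42, 36, 63, 107, 99, 102, 94, 182]
```

Call:
jog_arm([
  [0.02, 0.7, 0],
  [0.16, 1.38, 0],
], turn=[0, 0], grip=[0.9, 0.9])

```text
time_s: 23.58
position: [0.3635, -0.2274, 0.2196]
tcp_rot: [[-1.0, -0.002, -0.003], [-0.002, 1.0, -0.007], [0.003, -0.007, -1.0]]
force: [-7.0, -9.2, -2.7]
opening: 0.245
grasp_force: 30.0
```

```bash
python3 f.py 10 -196.8
```

```text
23.57 ang 169.1 r 0.0402 resist 10.4 radial 5.1 Fz -2.7 29.981264304660726
[[0.26, 0.65], [0.63, 1.24], [1.09, 1.76], [1.64, 2.19], [2.25, 2.52], [2.92, 2.74], [3.61, 2.84], [4.3, 2.82]]
```

Call:
jog_arm([
  [0.26, 0.65, 0],
], turn=[0], grip=[0.9])

```text
time_s: 23.7
position: [0.3653, -0.2211, 0.2196]
tcp_rot: [[-1.0, -0.003, -0.005], [-0.003, 1.0, -0.008], [0.005, -0.008, -1.0]]
force: [-10.1, -10.2, -1.2]
opening: 0.237
grasp_force: 30.0
```

```bash
python3 f.py 10 -206.8
```

```text
23.7 ang 159.7 r 0.0402 resist 13.11 radial 5.95 Fz -1.2 29.98652931288234
[[0.37, 0.59], [0.83, 1.11], [1.38, 1.54], [1.99, 1.87], [2.66, 2.09], [3.35, 2.19], [4.04, 2.17], [4.73, 2.03]]
```

Call:
jog_arm([
  [-0.15, -0.35, 0],
  [-0.15, -0.35, 0],
  [-0.15, -0.35, 0],
  [-0.15, -0.35, 0],
], turn=[0, 0, 0, 0], grip=[0.9, 0.5, 0.2, 0])

```text
time_s: 24.2
position: [0.366, -0.2212, 0.2196]
tcp_rot: [[-1.0, 0.001, 0.0], [0.001, 1.0, -0.0], [-0.0, -0.0, -1.0]]
force: [0.0, -1.4, 0.3]
opening: 0.499
grasp_force: 0.0
```

```bash
python3 f.py 10
```

```text
24.2 ang 159.6 r 0.0395 resist 1.29 radial -0.52 Fz 0.3 0.0
[[0.3, 0.63], [0.7, 1.2], [1.2, 1.69], [1.77, 2.08], [2.41, 2.37], [3.08, 2.55], [3.78, 2.61], [4.47, 2.54]]
```

Released. Next I raise the gripper and draw clear, then check the pad and handle.

Call:
jog_arm([
  [0, 0, 0],
  [0, 0, 0],
  [0, 0, 0],
  [0, 0, 4],
  [0, 0, 8],
  [0, 0, 12],
  [0, 4, 14],
  [1, 10, 14],
  [2, 16, 14],
  [2, 20, 14],
  [2, 20, 14],
  [2, 20, 14],
], turn=[0, 0, 0, 0, 0, 0, 0, 0, 0, 0, 0, 0], grip=[0, 0, 0, 0, 0, 0, 0, 0, 0, 0, 0, 0])

```text
time_s: 25.7
position: [0.3859, -0.0215, 0.3596]
tcp_rot: [[-1.0, 0.0, 0.0], [0.0, 1.0, -0.001], [-0.0, -0.001, -1.0]]
force: [0.0, -0.8, 0.2]
opening: 0.998
grasp_force: 0.0
```

```bash
python3 - <<'E'
from h import *
s=read_state();print(s['time_s'],s['position'],s['force'])
c=save('scene','scene10');d=save('side','side10')
print([int(x) for x in cv2.cvtColor(c['color'],cv2.COLOR_BGR2GRAY)[230:246,396]])
a=load('scene6')['color'].astype(int);r=np.abs(a-c['color'])[238:254,388:418].sum(2);print('pad region changed',(r>60).sum(),r.size)
a=load('side1')['color'].astype(int);r=np.abs(a-d['color']).sum(2)
print('cups/bell changed side',(r[155:195,380:435]>60).sum(),(r[230:256,408:438]>60).sum())
# black sleeve top near 160 deg in side
print('handle expected',proj(d,(.4030-.0376,-.235+.0137,.262)))
E
```

```text
25.7 [ 0.38591771 -0.02153921  0.3596192 ] [ 0.01346072 -0.83449301  0.18543481]
[77, 78, 78, 78, 77, 77, 78, 77, 77, 77, 78, 78, 77, 78, 77, 78]
pad region changed 352 480
cups/bell changed side 1030 732
handle expected (np.float64(386.1410723502545), np.float64(174.53607981020792))
```

```bash
python3 - <<'E'
from h import *
a=load('scene6')['color'].astype(int);b=load('scene9')['color'].astype(int);r=np.abs(a-b).sum(2)[242:254,396:420];n=(r>90).sum();print(n,r.size)
g=lambda f:[int(x) for x in cv2.cvtColor(load(f)['color'],cv2.COLOR_BGR2GRAY)[240:252,405]]
print(g('scene6'),g('scene9'))
if n<60: print(hand_in())
E
```

```text
90 288
[117, 121, 116, 120, 119, 150, 130, 60, 48, 109, 106, 94] [114, 117, 113, 117, 117, 147, 128, 61, 51, 56, 55, 50]
```

```bash
python3 -c "
from h import *
print(hand_in())"
```

```text
the job is handed in; nothing more can be done
None
```

I slid the pad under the foot, wound the crank clockwise until the handle took about 13 N against about 7 N turning free (about 6 N more, over the 4 N asked; I estimate 47 N on the foot), released it, and handed in at about 26 s; the arm blocked a final look, and no verdict came back.

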